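# Change the bench extraction over from soldering to sanding

## Task

I have finished soldering and am about to shape a nut on the sanding box: close the damper on the soldering nozzle's duct fully (green knob), and set the damper on the sanding box's duct half open, pointing at the yellow mark on its dial (blue knob). Then flip the red isolator lever under the hood of the switch box up to ON, so that it snaps home, and leave everything else on the bench undisturbed.

Things in the scene. Friction and masses are not known exactly. Their poses are not given: they have to be found in the camera images.
- nozzle_branch: 80 mm steel duct with the soldering nozzle, fixed on the bench; runs along its x axis, top 95 mm high. Towards -x it ends in a flat dark fishtail nozzle (150 mm wide, 53 mm high, to 240 mm from the origin). Origin on the bench, under the damper's pivot. At the pivot sits a black dial plate, 100 mm across, top 107 mm high, with white marks at closed and open and a wide yellow mark at half
- nozzle_spindle (a point): Point on the vertical pivot axis of the nozzle's damper, at the top of its dial, 107 mm over the bench. Its frame is that of the duct (x along the duct away from the nozzle, z up) and does not turn with the lever
- nozzle_knob (a point): Upright round GREEN knob, 24 mm across, from 119 to 160 mm over the bench, on the end of the nozzle damper's flat lever (18 mm wide, top 119 mm over the bench). The knob's axis is 85 mm from the pivot axis. This point lies on the knob's axis 143 mm over the bench and moves with the lever. The knob does not spin on its lever
- nozzle_damper (a joint): Angle of the nozzle damper's lever, rad, counter-clockwise from above: 0 = closed, lever across the duct along +y of nozzle_spindle; 0.785 = half, on the yellow mark; 1.571 = open, in line with the duct along -x of nozzle_spindle. Hard stops at 0 and 1.571. It has friction (about 2.5 N at the knob) and stays where it is left. Starts more than half open
- box_branch: The same duct with the sanding box, fixed: towards -x it ends in a plywood box with a slotted steel top, 200 x 200 mm, 88 mm high, from 100 to 300 mm from the origin. Origin on the bench under the damper's pivot; dial and marks as on the nozzle's duct
- box_spindle (a point): Point on the vertical pivot axis of the sanding box's damper, at the top of its dial, 107 mm over the bench; frame fixed to the duct, x along it away from the box, z up
- box_knob (a point): Upright round BLUE knob on the lever of the sanding box's damper: lever and knob built and measured as the green one, 85 mm from the pivot axis. This point lies on the knob's axis, 143 mm over the bench (17 mm below its top), and moves with the lever
- box_damper (a joint): Angle of the sanding box damper's lever, rad, counted as for nozzle_damper: 0 = closed along +y of box_spindle, 0.785 = half open on the yellow mark, 1.571 = open along -x of box_spindle; same friction and stops. Starts closed or nearly so
- console: Grey switch box, fixed, 140 mm wide (y). Front skirt 56 mm high at x = 20 mm; above it the face slopes up and back at 60 deg from level, through (x 60, z 125 mm), to x = 100, z = 194 mm. A flat hood over it, z 194 to 198 mm, reaches forward to x = 50 mm, so the lever is reached from the front (-x) with the tool tilted. Back at x = 160 mm. Origin on the bench, x away from the front
- isolator (a joint): Swing of the fan's isolator, a RED toggle lever on the box's sloping face, rad: 0 = OFF, lever about level (0.02 rad above level), pointing to -x of console (starts here); 1.0 = ON, swung up by 57 deg in the x-z plane of console. Hard stops at both ends. An over-centre spring holds it at either end (about 5 N at the tip) and snaps it home by itself past half-way (0.5)
- isolator_pivot (a point): Point on the lever's pivot axis (along y of console), 17 mm behind the sloping face; frame fixed, same axes as console. 116 mm over the bench, 75 mm to +x of the box's origin
- isolator_tip (a point): Middle of the free end of the red lever, 50 mm from the pivot; z of its frame points along the lever outwards, and turns with it. The red grip is 24 mm wide (y), 12 mm thick and 26 mm long; OFF, it stands out level from the face with free room under it
- glue: Bystander: white glue bottle with a yellow cap, 42 mm across, 110 mm tall, standing; origin under its middle. Loose, not to be disturbed
- tin: Bystander: dark screw jar with a brass lid, 60 mm across, 50 mm tall; origin under its middle. Loose, not to be disturbed
- sander: Bystander: wood and cork sanding block, 90 x 44 x 28 mm; origin under its middle. Loose, not to be disturbed
- hammer: Bystander: small fretting hammer, 220 mm long, lying flat. Loose, not to be disturbed

How it is judged:
By the outcome, as a careful person would: the job done as asked, in the order asked, and still so for the second after the job is handed in, with the robot touching nothing.
It also fails if it takes over 72 s, if anything falls off the work surface, if the arm or the gripper's body presses on something with over 40 N, if the wrist force passes 120 N, or if a joint passes its speed limit or range.

## Robot

A 7-joint arm with a two-finger parallel gripper is mounted at the origin on the work surface. World frame = base frame: x ahead of the robot, y to its left, z up, the work surface at z = 0. Lengths are in m, angles in rad, forces in N, time in s.
With the tool pointing down it reaches from about 0.425 to 0.8 m from the base axis. Payload 8.3 kg.
Tool frame: the origin (TCP) lies at the very end of the fingers, on their centre line; the grasp point (between the pads) lies 19 mm behind it; z points along the fingers, y is the line along which they close (so a half turn about z gives the same grasp; the last joint's range is limited). The gripper opens to 85 mm and grips with 20 to 120 N. Pads are 22 mm wide; open, the fingers measure 114 mm over their backs; the gripper's body (76 mm by 85 mm) begins 54 mm behind the grasp point. The pads swing forward as they close: fully open they stand 13 mm farther back than shut.
Start: joints at [-1.315, 0.383, 0.016, 1.37, -0.006, 1.388, -0.046], TCP at [0.196, 0.594, 0.231] pointing down, gripper open.
Joint ranges: [-2.95, 2.95], [-0.25, 2.06], [-1.52, 1.56], [0.18, 2.33], [-1.44, 4.58], [0.02, 2.06], [-3.01, 3.01]. Speed limits (rad/s): [2.39, 2.39, 3.01, 3.01, 3.14, 3.14, 3.14].

## Interface

Orientations are given as a unit quaternion [x, y, z, w].
In Python, from plant import observe, eyes, robot gives the robot as it stands. The module is installed in compiled form; this text tells all that it offers.
- The arm moves only by the tool jog_arm, never from a script. Its argument "rows" is text: rows parted by semicolons, each of 7 numbers parted by spaces: the shift along the tool's x, y, z in units of 0.25 m (1.0 is 0.25 m), then the turn, a rotation vector about the tool's x, y, z in units of 90 degrees (1.0 is 90 degrees), then the opening, from -1 (shut) to 1 (fully open). A call has exactly 8 rows; each row shifts and turns the commanded pose from where the row before left it, along the tool's axes as they then stand; what a row does not reach is not made up. A row lasts 1/10 s, in which the tool goes at most 50 mm and 8.59 degrees, less where a joint would pass 70% of its speed; a pose out of reach is approached as far as the arm can. A call with a number of a shift or a turn outside -1 to 1 is refused whole. A call with a gripper value outside its range is refused whole. The fingers move at their own pace and stop on an object; "grip_force" is the grip in N (left out, the last holds). Time passes only in rows, so rows that do not move let the fingers close, or fill a call up. It gives the time, the measured TCP pose, the force, the opening and the grip force at its end, in the units of the state.
- observe(): the state, without advancing time (a new reading comes with each control period).
- eyes.grab_frame(name): name is "side" or "top"; returns a dict with "color" (480x640x3 uint8, red, green, blue), "z_map" (480x640 float32, m along the optical axis (not along the pixel's ray), 0 where there is no reading), "fx", "fy", "cx", "cy" (pixels), "pose" (4x4, takes a point from camera to world coordinates). Camera axes: x right, y down, z forward; pixel columns grow to the right and rows downward; lengths in m; the calibration is good to about 2 mm. A picture is of the moment at which its call begins.
- robot.close_job(): hands the job in; it is judged then, once.
The state is a dict: "time_s": time; "q": joint angles; "joint_velocities": joint speeds; "joint_torque": joint torques, N m; "ee_pos": TCP position; "ee_rot": TCP orientation; "wrist_force": force on the tool from outside, world axes, zero at the start; "ft_torque": the same for the moment, N m; "grip_width": finger opening in m; "grasp_force": force on a finger pad.
Only numpy, scipy, OpenCV 4.12 (cv2) and the standard library are available. Lean on these libraries where they do the work, as an engineer would, in place of code of your own. Each camera call takes 0.05 s, during which the arm holds its last target. There are 200 camera calls.

## Working session

There is one attempt and no reset: what is moved stays moved. The work goes in short steps, Python scripts to look and compute and a tool call to move; the robot and the scene stay as the last step left them, time stands still between calls to the robot, and variables do not carry over. Pictures are saved under pics/ and viewed, at most 10 in all, crops included, and the job is handed in when it is done.

Besides the shell and the picture viewer there is one more tool, called after "Emit:" by a JSON object that holds its "method" and its "body". jog_arm: Moves the arm, as the interface text tells. Its arguments: {"type":"object","properties":{"rows":{"type":"string"},"grip_force":{"type":"number"}},"required":["rows"]}

```bash
mkdir -p pics; python3 - <<'E'
from plant import observe, eyes, robot
import cv2,numpy as np,pickle
for n in("top","side"):
    f=eyes.grab_frame(n); cv2.imwrite(f"pics/{n}0.png",f["color"][:,:,::-1]); pickle.dump(f,open(f"{n}0.pkl","wb"))
    print(n,f["fx"],f["cx"],f["cy"],np.round(f["pose"],3).tolist())
s=observe(); print({k:np.round(v,3).tolist() for k,v in s.items()})
E
```

```text
top 461.03328175423087 315.08444239393674 237.59943088944132 [[-0.027, -0.984, 0.175, 0.469], [-1.0, 0.024, -0.02, -0.054], [0.015, -0.175, -0.984, 1.176], [0.0, 0.0, 0.0, 1.0]]
side 509.1607375050989 314.8165688428565 234.77040870935735 [[0.708, -0.471, 0.526, 0.016], [-0.706, -0.455, 0.543, -0.706], [-0.016, -0.756, -0.655, 0.87], [0.0, 0.0, 0.0, 1.0]]
{'time_s': 0.1, 'q': [-1.315, 0.384, 0.016, 1.371, -0.006, 1.388, -0.047], 'joint_velocities': [-0.002, -0.001, -0.001, -0.003, -0.0, 0.001, -0.001], 'joint_torque': [0.005, -62.913, 0.849, -37.275, 0.017, 0.01, 0.0], 'ee_pos': [0.196, 0.593, 0.23], 'ee_rot': [0.159, 0.987, -0.001, -0.0], 'wrist_force': [-0.637, -0.068, -0.006], 'ft_torque': [-0.018, 0.021, 0.032], 'grasp_force': 0.0, 'grip_width': 0.086}
```

View pics/top0.png

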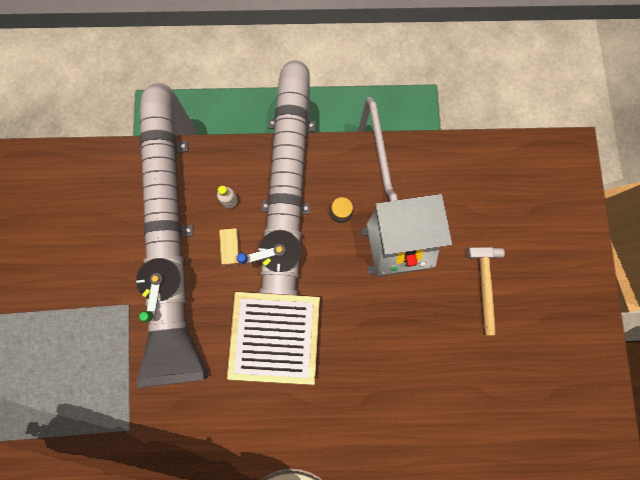

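View pics/side0.png

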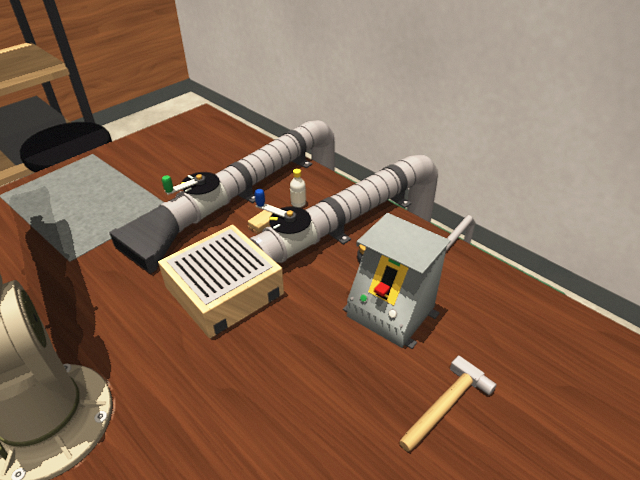

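The top view shows the green knob at (146,316) with its pivot at (155,279). The blue knob is at (242,258) with its pivot at (279,250), and the red lever is at (411,260). Next I'll measure these.

```bash
cat > h.py <<'E'
import numpy as np,cv2,pickle
def ray(f,u,v,z):
    d=f["pose"][:3,:3]@np.array([(u-f["cx"])/f["fx"],(v-f["cy"])/f["fy"],1]);o=f["pose"][:3,3]
    return o+d*(z-o[2])/d[2]
def cloud(f):
    v,u=np.mgrid[:480,:640];Z=f["z_map"]
    P=np.stack([(u-f["cx"])/f["fx"]*Z,(v-f["cy"])/f["fy"]*Z,Z],-1)
    return P@f["pose"][:3,:3].T+f["pose"][:3,3]
def masks(f):
    h=cv2.cvtColor(f["color"],cv2.COLOR_RGB2HSV);H,S,V=[h[...,i].astype(int) for i in range(3)]
    return dict(green=(H>50)&(H<75)&(S>150)&(V>60),blue=(H>105)&(H<125)&(S>150)&(V>60),red=((H<4)|(H>176))&(S>200)&(V>90)),h
E
python3 - <<'E'
from h import *
for n in("top","side"):
    f=pickle.load(open(n+"0.pkl","rb"));P=cloud(f);m,h=masks(f)
    for k,a in m.items():
        a=a&(f["z_map"]>0)&(P[...,2]>.06)&(P[...,0]<1)
        q=P[a]; print(n,k,len(q),np.round(np.median(q,0),3),np.round(q.min(0),3),np.round(q.max(0),3)) if len(q) else 0
        if k!="red":
            t=q[q[:,2]>.155]; print("  top",len(t),np.round((t.min(0)+t.max(0))/2,4),np.round(t.mean(0),4))
    # dials: dark pts z .100-.112
    a=(P[...,2]>.101)&(P[...,2]<.112)&(h[...,2]<70)&(P[...,0]>.2)&(P[...,0]<.8)
    nl,lab,st,ce=cv2.connectedComponentsWithStats(a.astype(np.uint8))
    for i in range(1,nl):
        if st[i,4]>60:
            c,r=cv2.minEnclosingCircle(P[lab==i][:,:2].astype(np.float32)); print(n,"dial",np.round(c,4),round(r,4),st[i])
    # hood
    a=(abs(P[...,2]-.198)<.006)&(P[...,1]<-.1)
    nl,lab,st,ce=cv2.connectedComponentsWithStats(a.astype(np.uint8));i=1+np.argmax(st[1:,4])
    r=cv2.minAreaRect(P[lab==i][:,:2].astype(np.float32));print("hood",r,np.round(cv2.boxPoints(r),3).tolist(),P[lab==i][:,2].mean())
    # duct axis: ridge of tubes
    for lo,hi in((.2,.5),(-.05,.2)):
        a=(P[...,2]>.06)&(P[...,2]<.094)&(P[...,0]>.58)&(P[...,0]<.75)&(P[...,1]>lo)&(P[...,1]<hi)&(h[...,1]<60)
        q=P[a]; xs=np.arange(.6,.76,.02)
        # top z-weighted centre: fit cylinder axis y=a+bx radius .04
        from scipy.optimize import least_squares
        def res(p): d=(q[:,1]-p[0]-p[1]*(q[:,0]-.65))/np.hypot(1,p[1]);return np.hypot(d,q[:,2]-p[2])-.04
        s=least_squares(res,[q[:,1].mean(),0,.055],loss="soft_l1",f_scale=.003);print(n,"duct",len(q),np.round(s.x,4),np.sqrt(s.cost/len(q)))
f=pickle.load(open("top0.pkl","rb"));g=f["color"][:,:,::-1]
A=cv2.resize(g[225:335,115:215],(400,440),interpolation=cv2.INTER_CUBIC);B=cv2.resize(g[205:315,230:330],(400,440),interpolation=cv2.INTER_CUBIC)
cv2.imwrite("pics/d.png",np.hstack([A,B]))
f=pickle.load(open("side0.pkl","rb"));g=f["color"][:,:,::-1]
cv2.imwrite("pics/c.png",cv2.resize(g[205:355,335:485],(600,600),interpolation=cv2.INTER_CUBIC))
E
```

```text
top green 74 [0.488 0.3   0.158] [ 0.477 -0.267  0.074] [0.587 0.31  0.162]
  top 58 [0.4861 0.3013 0.1587] [0.4859 0.3014 0.1582]
top blue 65 [0.609 0.091 0.158] [0.601 0.082 0.154] [0.619 0.101 0.163]
  top 62 [0.6097 0.0914 0.1591] [0.6094 0.0907 0.1583]
top red 101 [ 0.598 -0.295  0.123] [ 0.586 -0.307  0.113] [ 0.612 -0.284  0.127]
top dial [0.6302 0.0085] 0.0492 [260 231  41  34 619]
top dial [0.5699 0.2901] 0.0496 [ 137  259   43   41 1012]
hood ((0.6686267852783203, -0.2886711657047272), (0.11544053256511688, 0.14858463406562805), 6.932382106781006) [[0.6019999980926514, -0.22200000286102295], [0.6200000047683716, -0.36899998784065247], [0.7350000143051147, -0.35499998927116394], [0.7170000076293945, -0.20800000429153442]] 0.19784514781847606
top duct 1563 [0.2947 0.1035 0.054 ] 0.001333349902564
top duct 888 [ 0.0059 -0.0837  0.0546] 0.0016713863126299384
side green 165 [0.486 0.295 0.147] [ 0.473 -0.302  0.073] [0.64  0.308 0.164]
  top 57 [0.5567 0.0033 0.1594] [0.5458 0.0614 0.1597]
side blue 135 [0.604 0.086 0.147] [0.595 0.078 0.12 ] [0.617 0.102 0.163]
  top 45 [0.6065 0.0925 0.1591] [0.6061 0.0904 0.1589]
side red 130 [ 0.593 -0.298  0.123] [ 0.583 -0.308  0.114] [ 0.614 -0.286  0.127]
side dial [0.5698 0.2921] 0.0529 [183 172  36  23 434]
side dial [0.6295 0.0096] 0.0522 [269 206  42  28 656]
hood ((0.6652325987815857, -0.28681010007858276), (0.11948207020759583, 0.1493438184261322), 7.013427257537842) [[0.597000002861023, -0.2199999988079071], [0.6150000095367432, -0.36800000071525574], [0.734000027179718, -0.3540000021457672], [0.7149999737739563, -0.20499999821186066]] 0.19870343333125162
side duct 842 [0.2964 0.1086 0.055 ] 0.0016371626413285852
side duct 964 [ 0.0057 -0.0539  0.0556] 0.0014566382815565959
```

View pics/d.png

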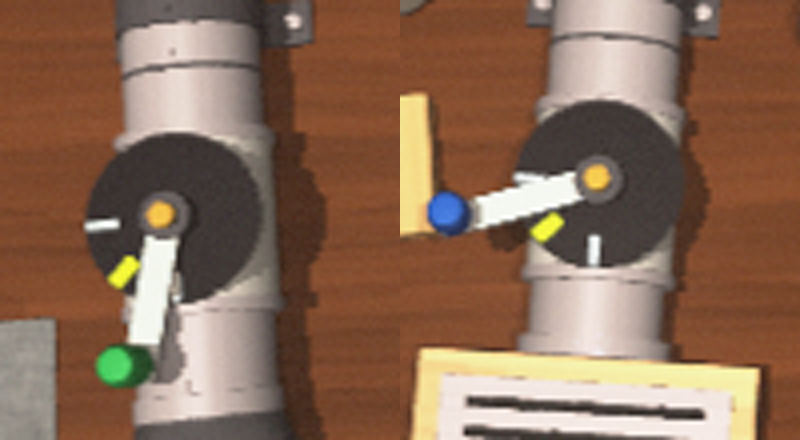

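View pics/c.png

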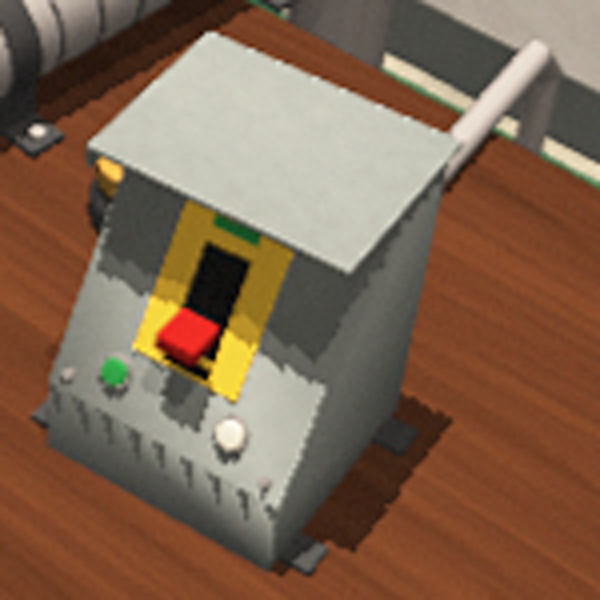

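The crops show the dials with white marks at closed and open, and a yellow mark at half. The nozzle lever is just short of open, near its mark. The blue lever is a little past its closed mark. The red lever is level under the hood, and the space in front of it is clear.

```bash
cat >> h.py <<'E'
from scipy.spatial.transform import Rotation as R
def delta(goal_p,goal_R,s):
    "tool-frame shift in units and rotvec in units"
    R0=R.from_quat(s["ee_rot"])
    return np.round(R0.inv().apply(np.array(goal_p)-s["ee_pos"])/.25,3),np.round((R0.inv()*goal_R).as_rotvec()/(np.pi/2),3)
def down(ty):
    "tool down with y axis at world angle ty"
    y=np.array([np.cos(ty),np.sin(ty),0]);z=np.array([0,0,-1.]);x=np.cross(y,z)
    return R.from_matrix(np.stack([x,y,z],1))
E
python3 - <<'E'
from h import *
from plant import observe
for n in("top","side"):
    f=pickle.load(open(n+"0.pkl","rb"));P=cloud(f);m,h=masks(f)
    H,S,V=[h[...,i].astype(int) for i in range(3)]
    yel=(H>24)&(H<34)&(S>170)&(V>120)&(P[...,2]>.1)&(P[...,2]<.115)
    cap=(H>10)&(H<24)&(S>150)&(V>120)&(P[...,2]>.112)&(P[...,2]<.15)
    for nm,c in(("noz",(.57,.291)),("box",(.63,.009))):
        near=np.hypot(P[...,0]-c[0],P[...,1]-c[1])
        cp=P[cap&(near<.02)]; v,u=np.nonzero(yel&(near<.06))
        print(n,nm,"cap",len(cp),np.round(cp.mean(0),4) if len(cp) else 0)
        y=ray(f,u.mean(),v.mean(),.107); print("  yel",len(u),np.round(y,4),"ang",np.arctan2(y[1]-c[1],y[0]-c[0]))
        w=(S<60)&(V>170)&(near<.052)&(near>.025)&(P[...,2]<.112)&(P[...,2]>.1)
        nl,lab,st,ce=cv2.connectedComponentsWithStats(w.astype(np.uint8))
        for i in range(1,nl):
            if st[i,4]>4:
                p=ray(f,*ce[i],.107);print("  white",st[i,4],np.round(p,4),np.arctan2(p[1]-c[1],p[0]-c[0]),np.hypot(p[1]-c[1],p[0]-c[0]))
    a=(P[...,2]>.082)&(P[...,2]<.094)&(P[...,0]<.56)&(P[...,0]>.28)&(P[...,1]<.13)&(P[...,1]>-.13)
    nl,lab,st,ce=cv2.connectedComponentsWithStats(a.astype(np.uint8));i=1+np.argmax(st[1:,4])
    print("plybox",cv2.minAreaRect(P[lab==i][:,:2].astype(np.float32)))
s=observe();print(delta([.486,.301,.21],down(1.448),s))
E
```

```text
top noz cap 32 [0.5702 0.2896 0.1271]
  yel 33 [0.54   0.3164 0.107 ] ang 2.438426071133495
  white 15 [0.5674 0.3288 0.107 ] 1.638115929120807 0.0379203272924034
top box cap 26 [0.63   0.0091 0.1261]
  yel 29 [0.6051 0.0394 0.107 ] ang 2.2558401316987093
  white 13 [0.634  0.0508 0.107 ] 1.4742263832759794 0.04196522801252811
  white 27 [0.5886 0.0127 0.107 ] 3.0525351756652688 0.041527829111539565
plybox ((0.4468615651130676, 0.023963458836078644), (0.19945693016052246, 0.23081257939338684), 85.18064880371094)
side noz cap 20 [0.5689 0.2911 0.128 ]
  yel 1 [0.5373 0.3267 0.107 ] ang 2.3122108296761876
  white 10 [0.5669 0.3338 0.107 ] 1.6429057644198553 0.0429177950427198
side box cap 25 [0.6295 0.0104 0.1271]
  yel 18 [0.6047 0.0409 0.107 ] ang 2.2417073695140415
  white 14 [0.5901 0.0147 0.107 ] 2.999659417112438 0.04033686640110744
plybox ((0.44540882110595703, 0.02600279450416565), (0.2028016895055771, 0.2341192364692688), 85.2103271484375)
(array([-1.469, -0.745,  0.083]), array([-0.001, -0.   , -0.125]))
```

Emit:
{"method": "jog_arm", "body": {"rows": "-0.17 -0.086 0 0 0 0 0;-0.17 -0.086 0 0 0 0 0;-0.17 -0.086 0 0 0 0 0;-0.17 -0.086 0 0 0 0 0;-0.17 -0.086 0 0 0 0 0;-0.17 -0.086 0 0 0 0 0;-0.17 -0.086 0 0 0 0 0;-0.17 -0.086 0 0 0 0 0", "grip_force": 25}}

```text
time_s: 0.9
ee_pos: [0.4657, 0.3219, 0.231]
ee_rot: [0.159, 0.987, -0.0, -0.0]
wrist_force: [1.4, 0.5, -0.2]
grip_width: 0.0425
grasp_force: 0.0
```

```bash
cat > st.py <<'E'
import sys
from h import *
from plant import observe
s=observe();a=eval(sys.argv[1]) if len(sys.argv)>1 else None
print(round(s["time_s"],2),np.round(s["ee_pos"],4),np.round(s["ee_rot"],3),"F",np.round(s["wrist_force"],1),round(s["grip_width"],4),s["grasp_force"],"q",np.round(s["q"],2))
if a: print(delta(a[0],a[1],s))
E
python3 st.py "([.486,.301,.21],down(1.448))"
```

```text
0.9 [0.4657 0.3219 0.231 ] [ 0.159  0.987 -0.    -0.   ] F [ 1.4  0.5 -0.2] 0.0425 0.0 q [-0.84  0.26  0.22  1.55 -0.06  1.35  0.64]
(array([-0.103, -0.054,  0.084]), array([-0.   , -0.   , -0.125]))
```

Emit:
{"method": "jog_arm", "body": {"rows": "-0.103 -0.054 0.084 0 0 0 0;0 0 0 0 0 -0.0625 0;0 0 0 0 0 -0.0625 0;0 0 0 0 0 0 0;0 0 0.082 0 0 0 0;0 0 0.082 0 0 0 0;0 0 0.082 0 0 0 0;0 0 0.082 0 0 0 0"}}

```text
time_s: 1.7
ee_pos: [0.4847, 0.303, 0.1274]
ee_rot: [0.062, 0.998, -0.0, -0.0]
wrist_force: [0.4, -0.2, 0.4]
grip_width: 0.0426
grasp_force: 0.0
```

Emit:
{"method": "jog_arm", "body": {"rows": "0 0 0 0 0 0 -0.2;0 0 0 0 0 0 -0.4;0 0 0 0 0 0 -0.6;0 0 0 0 0 0 -0.6;0 0 0 0 0 0 -0.6;0 0 0 0 0 0 -0.6;0 0 0 0 0 0 -0.6;0 0 0 0 0 0 -0.6"}}

```text
time_s: 2.5
ee_pos: [0.485, 0.3033, 0.1288]
ee_rot: [0.061, 0.998, 0.0, 0.0]
wrist_force: [-4.3, 1.6, 3.4]
grip_width: 0.0232
grasp_force: 25.8
```

```bash
python3 st.py "([.486,.301,.128],down(1.448))"
```

```text
2.5 [0.485  0.3033 0.1288] [0.061 0.998 0.    0.   ] F [-4.3  1.6  3.4] 0.0232 25.767521560192108 q [-0.77  0.34  0.2   1.67 -0.07  1.14  0.89]
(array([-0.005, -0.008,  0.003]), array([0.001, 0.   , 0.001]))
```

Emit:
{"method": "jog_arm", "body": {"rows": "-0.0015 0.032 0 0 0 0.06 -0.6;-0.0015 0.032 0 0 0 0.06 -0.6;-0.0015 0.032 0 0 0 0.06 -0.6;-0.0015 0.032 0 0 0 0.06 -0.6;-0.0015 0.032 0 0 0 0.06 -0.6;-0.0015 0.032 0 0 0 0.06 -0.6;-0.0015 0.032 0 0 0 0.06 -0.6;-0.0015 0.032 0 0 0 0.06 -0.6"}}

```text
time_s: 3.3
ee_pos: [0.5154, 0.3588, 0.1289]
ee_rot: [0.426, 0.905, 0.001, 0.0]
wrist_force: [-0.8, 2.1, 1.4]
grip_width: 0.0232
grasp_force: 25.8
```

```bash
python3 st.py "([.5698+.085*np.cos(1.66),.2902+.085*np.sin(1.66),.128],down(1.66-1.571))"
```

```text
3.3 [0.5154 0.3588 0.1289] [0.426 0.905 0.001 0.   ] F [-0.8  2.1  1.4] 0.0232 25.75195401906967 q [-0.89  0.46  0.32  1.52 -0.15  1.19  0.14]
(array([-0.07 ,  0.185,  0.004]), array([ 0.001, -0.   ,  0.384]))
```

Emit:
{"method": "jog_arm", "body": {"rows": "-0.0015 0.032 0 0 0 0.06 -0.6;-0.0015 0.032 0 0 0 0.06 -0.6;-0.0015 0.032 0 0 0 0.06 -0.6;-0.0015 0.032 0 0 0 0.06 -0.6;-0.0015 0.032 0 0 0 0.06 -0.6;-0.0015 0.032 0 0 0 0.06 -0.6;0 0.011 0 0 0 0.02 -0.6;0 0 0 0 0 0 -0.6"}}

```text
time_s: 4.1
ee_pos: [0.5626, 0.3785, 0.129]
ee_rot: [0.672, 0.741, 0.002, 0.0]
wrist_force: [3.3, 6.0, -0.8]
grip_width: 0.0232
grasp_force: 25.6
```

```bash
python3 st.py "([.5698+.085*np.cos(1.66),.2902+.085*np.sin(1.66),.128],down(1.66-1.571))"
```

```text
4.1 [0.5626 0.3785 0.129 ] [0.672 0.741 0.002 0.   ] F [ 3.3  6.  -0.8] 0.0232 25.599743127822876 q [-0.92  0.58  0.43  1.37 -0.25  1.24 -0.38]
(array([-0.014, -0.003,  0.004]), array([ 0.002, -0.001,  0.005]))
```

Emit:
{"method": "jog_arm", "body": {"rows": "0 0.011 0 0 0 0.02 -0.6;0 0 0 0 0 0 -0.6;0 0.011 0 0 0 0.02 -0.6;0 0 0 0 0 0 -0.6;0 0 0 0 0 0 -0.6;0 0 0 0 0 0 -0.6;0 0 0 0 0 0 -0.6;0 0 0 0 0 0 -0.6"}}

```text
time_s: 4.9
ee_pos: [0.5642, 0.3781, 0.1288]
ee_rot: [0.694, 0.72, -0.001, -0.002]
wrist_force: [-13.0, -0.3, 8.5]
grip_width: 0.0235
grasp_force: 26.8
```

```bash
python3 - <<'E'
from h import *
from plant import eyes
f=eyes.grab_frame("top");g=f["color"][:,:,::-1]
cv2.imwrite("pics/e.png",cv2.resize(g[200:350,80:280],(800,600),interpolation=cv2.INTER_CUBIC))
E
```

```text
(no output)
```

View pics/e.png

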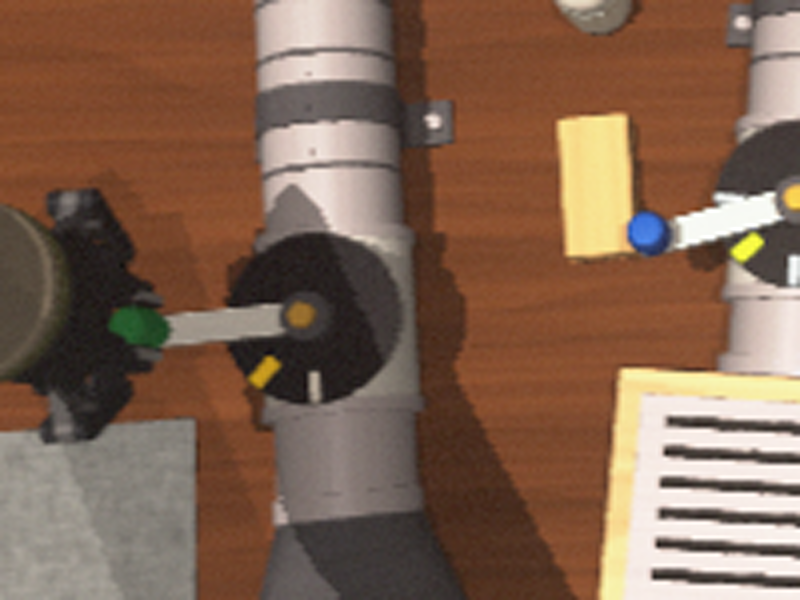

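The lever now covers the closed mark (knob at (140,325) in the crop), and the force shows it is against the stop. I'll release it and go to the blue knob.

Emit:
{"method": "jog_arm", "body": {"rows": "0 0 0 0 0 0 -0.3;0 0 0 0 0 0 0;0 0 0 0 0 0 0;0 0 0 0 0 0 0;0 0 -0.09 0 0 0 0;0 0 -0.09 0 0 0 0;0 0 -0.09 0 0 0 0;0 0 -0.09 0 0 0 0"}}

```text
time_s: 5.75
ee_pos: [0.5669, 0.3771, 0.219]
ee_rot: [0.695, 0.719, -0.0, 0.0]
wrist_force: [-0.6, -0.4, -0.8]
grip_width: 0.0425
grasp_force: 0.0
```

```bash
python3 st.py "([.6085,.0912,.21],down(.249))"
```

```text
5.75 [0.5669 0.3771 0.219 ] [ 0.695  0.719 -0.     0.   ] F [-0.6 -0.4 -0.8] 0.0425 0.0 q [-0.92  0.54  0.47  1.23 -0.24  1.43 -0.45]
(array([-1.148,  0.127,  0.037]), array([ 0.   ,  0.   , -0.137]))
```

Seven rows carry the shift and the last one begins the turn.

Emit:
{"method": "jog_arm", "body": {"rows": "-0.164 0.018 0.005 0 0 0 0;-0.164 0.018 0.005 0 0 0 0;-0.164 0.018 0.005 0 0 0 0;-0.164 0.018 0.005 0 0 0 0;-0.164 0.018 0.005 0 0 0 0;-0.164 0.018 0.005 0 0 0 0;-0.164 0.018 0.005 0 0 0 0;0 0 0 0 0 -0.07 0"}}

```text
time_s: 6.55
ee_pos: [0.6089, 0.0823, 0.21]
ee_rot: [0.658, 0.753, -0.001, 0.002]
wrist_force: [-0.2, -1.2, -0.2]
grip_width: 0.0425
grasp_force: 0.0
```

Emit:
{"method": "jog_arm", "body": {"rows": "0 0 0 0 0 -0.067 0;0 0 0 0 0 0 0;0 0 0 0 0 0 0;0 0 0 0 0 0 0;0 0 0 0 0 0 0;0 0 0 0 0 0 0;0 0 0 0 0 0 0;0 0 0 0 0 0 0"}}

```text
time_s: 7.35
ee_pos: [0.6081, 0.0918, 0.2095]
ee_rot: [0.614, 0.79, -0.0, -0.0]
wrist_force: [0.7, -0.1, 0.3]
grip_width: 0.0426
grasp_force: 0.0
```

```bash
python3 st.py "([.6085,.0912,.128],down(.249))"
```

```text
7.35 [0.6081 0.0918 0.2095] [ 0.614  0.79  -0.    -0.   ] F [ 0.7 -0.1  0.3] 0.0426 0.0 q [-0.58  0.4   0.52  1.45 -0.2   1.34  0.2 ]
(array([-0.003,  0.001,  0.326]), array([-0.,  0.,  0.]))
```

Emit:
{"method": "jog_arm", "body": {"rows": "-0.003 0 0.08 0 0 0 0;0 0 0.08 0 0 0 0;0 0 0.08 0 0 0 0;0 0 0.086 0 0 0 0;0 0 0 0 0 0 0;0 0 0 0 0 0 -0.2;0 0 0 0 0 0 -0.4;0 0 0 0 0 0 -0.6"}}

```text
time_s: 8.15
ee_pos: [0.6094, 0.0912, 0.1297]
ee_rot: [0.613, 0.79, 0.001, 0.001]
wrist_force: [1.3, 0.3, 1.7]
grip_width: 0.0229
grasp_force: 24.6
```

Emit:
{"method": "jog_arm", "body": {"rows": "0 0 0 0 0 0 -0.6;0 0 0 0 0 0 -0.6;0 0 0 0 0 0 -0.6;0 0 0 0 0 0 -0.6;0 0 0 0 0 0 -0.6;0 0 0 0 0 0 -0.6;0 0 0 0 0 0 -0.6;0 0 0 0 0 0 -0.6"}}

```text
time_s: 8.95
ee_pos: [0.6094, 0.0912, 0.1296]
ee_rot: [0.613, 0.79, 0.001, 0.001]
wrist_force: [2.6, 0.5, 5.2]
grip_width: 0.023
grasp_force: 25.0
```

```bash
python3 st.py "([.6298+.085*np.cos(2.26),.0097+.085*np.sin(2.26),.128],down(2.26-1.571))"
```

```text
8.95 [0.6094 0.0912 0.1296] [0.613 0.79  0.001 0.001] F [2.6 0.5 5.2] 0.023 25.009205639362335 q [-0.57  0.46  0.5   1.56 -0.23  1.18  0.22]
(array([-0.028, -0.146,  0.006]), array([ 0.002,  0.   , -0.279]))
```

Emit:
{"method": "jog_arm", "body": {"rows": "-0.0007 -0.0213 0 0 0 -0.04 -0.6;-0.0007 -0.0213 0 0 0 -0.04 -0.6;-0.0007 -0.0213 0 0 0 -0.04 -0.6;-0.0007 -0.0213 0 0 0 -0.04 -0.6;-0.0007 -0.0213 0 0 0 -0.04 -0.6;-0.0007 -0.0213 0 0 0 -0.04 -0.6;-0.0007 -0.0213 0 0 0 -0.04 -0.6;0 0 0 0 0 0 -0.6"}}

```text
time_s: 9.75
ee_pos: [0.5764, 0.0738, 0.1296]
ee_rot: [0.426, 0.905, 0.001, 0.001]
wrist_force: [3.5, -0.4, 6.8]
grip_width: 0.0232
grasp_force: 25.1
```

```bash
python3 st.py "([.6298+.085*np.cos(2.26),.0097+.085*np.sin(2.26),.128],down(2.26-1.571))"
```

```text
9.75 [0.5764 0.0738 0.1296] [0.426 0.905 0.001 0.001] F [ 3.5 -0.4  6.8] 0.0232 25.101141929626465 q [-0.52  0.37  0.42  1.66 -0.17  1.15  0.64]
(array([0.006, 0.002, 0.006]), array([0.002, 0.001, 0.001]))
```

Now I'll release, rise and check both dampers.

Emit:
{"method": "jog_arm", "body": {"rows": "0 0 0 0 0 0 -0.3;0 0 0 0 0 0 0;0 0 0 0 0 0 0;0 0 0 0 0 0 0;0 0 -0.1 0 0 0 0;0 0 -0.1 0 0 0 0;0 0 -0.1 0 0 0 0;0 0 -0.1 0 0 0 0"}}

```text
time_s: 10.55
ee_pos: [0.575, 0.0742, 0.2287]
ee_rot: [0.427, 0.904, -0.0, -0.0]
wrist_force: [0.7, -0.5, 0.6]
grip_width: 0.0428
grasp_force: 0.0
```

Emit:
{"method": "jog_arm", "body": {"rows": "0.14 -0.14 -0.02 0 0 0 0;0.14 -0.14 -0.02 0 0 0 0;0.14 -0.14 -0.02 0 0 0 0;-0.14 -0.14 0 0 0 0 0;-0.14 -0.14 0 0 0 0 0;-0.14 -0.14 0 0 0 0 0;-0.14 -0.14 0 0 0 0 0;-0.14 -0.14 0 0 0 0 0"}}

```text
time_s: 11.35
ee_pos: [0.4031, -0.1598, 0.2432]
ee_rot: [0.426, 0.905, 0.0, 0.0]
wrist_force: [1.3, -0.3, -0.1]
grip_width: 0.0424
grasp_force: 0.0
```

```bash
python3 st.py; python3 - <<'E'
from h import *
from plant import eyes
for n in("top","side"):
    f=eyes.grab_frame(n);P=cloud(f);m,h=masks(f)
    for k,c in(("green",(.5698,.2902)),("blue",(.6298,.0097))):
        a=m[k]&(P[...,2]>.155)&(np.hypot(P[...,0]-c[0],P[...,1]-c[1])<.12);t=P[a]
        if len(t): p=(t.min(0)+t.max(0))/2;print(n,k,len(t),np.round(p,4),"ang",np.arctan2(p[1]-c[1],p[0]-c[0]))
    if n=="top":
        g=f["color"][:,:,::-1];cv2.imwrite("pics/g.png",cv2.resize(g[200:380,120:360],(800,600),interpolation=cv2.INTER_CUBIC))
E
```

```text
11.35 [ 0.4031 -0.1598  0.2432] [0.426 0.905 0.    0.   ] F [ 1.3 -0.3 -0.1] 0.0424 0.0 q [-0.44 -0.09  0.71  1.86  0.06  1.35  0.94]
top green 54 [0.5637 0.3738 0.1582] ang 1.6440635576484977
top blue 58 [0.5739 0.0725 0.1602] ang 2.297972030603244
side green 28 [0.5611 0.3704 0.159 ] ang 1.6787392007898017
```

View pics/g.png

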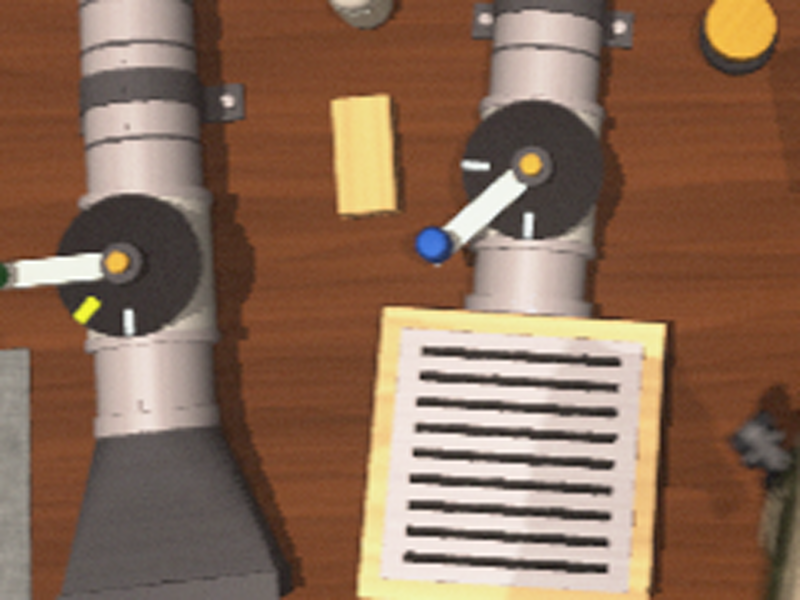

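Green reads closed, and the blue lever lies exactly over the yellow mark, with (433,243) to (530,163) covering it. Next is the isolator: tool along console +x and tilted 45° down.

```bash
cat >> h.py <<'E'
PSI=.122;O=np.array([.559,-.301,0])
def con(x,y,z): return O+R.from_euler("z",PSI).apply([x,y,z])
def tilt(deg):
    a=np.radians(deg);z=np.array([np.cos(a),0,-np.sin(a)]);y=np.array([0,1.,0])
    return R.from_euler("z",PSI)*R.from_matrix(np.stack([np.cross(y,z),y,z],1))
E
python3 st.py "(con(-.019,0,.165),tilt(45))"; python3 st.py "(con(-.019,0,.165),down(PSI+np.pi/2))"
```

```text
11.45 [ 0.4021 -0.1648  0.2435] [ 0.431  0.902 -0.     0.001] F [ 0.1 -0.1  0. ] 0.0426 0.0 q [-0.43 -0.09  0.71  1.86  0.06  1.35  0.94]
(array([-0.777,  0.082,  0.315]), array([-0.253, -0.455, -0.611]))
11.45 [ 0.4021 -0.1648  0.2435] [ 0.431  0.902 -0.     0.001] F [ 0.1 -0.1  0. ] 0.0426 0.0 q [-0.43 -0.09  0.71  1.86  0.06  1.35  0.94]
(array([-0.777,  0.082,  0.315]), array([-0.   ,  0.001, -0.645]))
```

Emit:
{"method": "jog_arm", "body": {"rows": "-0.125 0.01 0 0 0 0 0;-0.125 0.01 0 0 0 0 0;-0.125 0.01 0 0 0 0 0;-0.125 0.01 0 0 0 0 0;0 0 0 0 0 -0.09 0;0 0 0 0 0 -0.09 0;0 0 0 0 0 -0.09 0;0 0 0 0 0 -0.09 0"}}

```text
time_s: 12.25
ee_pos: [0.4911, -0.2476, 0.2426]
ee_rot: [0.154, 0.988, 0.0, -0.001]
wrist_force: [-0.3, 0.3, -0.4]
grip_width: 0.043
grasp_force: 0.0
```

Emit:
{"method": "jog_arm", "body": {"rows": "0 0 0 0 0 -0.09 0;0 0 0 0 0 -0.09 0;0 0 0 0 0 -0.09 0;0 0 0 0 0 0 0;0 0 0 0 -0.08 0 0;0 0 0 0 -0.08 0 0;0 0 0 0 -0.08 0 0;0 0 0 0 0 0 0"}}

```text
time_s: 13.05
ee_pos: [0.4873, -0.2488, 0.2414]
ee_rot: [-0.048, 0.981, 0.012, 0.188]
wrist_force: [0.5, 0.4, -0.4]
grip_width: 0.0424
grasp_force: 0.0
```

```bash
python3 st.py "(con(-.019,0,.165),tilt(45))"
```

```text
13.05 [ 0.4873 -0.2488  0.2414] [-0.048  0.981  0.012  0.188] F [ 0.5  0.4 -0.4] 0.0424 0.0 q [-0.14 -0.04  0.7   1.89 -0.25  1.    2.34]
(array([-0.063, -0.24 ,  0.353]), array([-0.005, -0.259, -0.014]))
```

Emit:
{"method": "jog_arm", "body": {"rows": "0 -0.06 0 0 -0.065 -0.003 0;0 -0.06 0 0 -0.065 -0.003 0;0 -0.06 0 0 -0.065 -0.003 0;0 -0.06 0 0 -0.065 -0.003 0;0 0 0 0 0 0 0;0 0 0 0 0 0 0;0 0 0 0 0 0 0;0 0 0 0 0 0 0"}}

```text
time_s: 13.85
ee_pos: [0.4986, -0.2977, 0.2473]
ee_rot: [-0.062, 0.932, 0.016, 0.356]
wrist_force: [0.4, 0.2, 0.1]
grip_width: 0.0425
grasp_force: 0.0
```

```bash
python3 st.py "(con(-.019,0,.165),tilt(45))"
```

```text
13.85 [ 0.4986 -0.2977  0.2473] [-0.062  0.932  0.016  0.356] F [0.4 0.2 0.1] 0.0425 0.0 q [-0.25 -0.1   1.04  2.04 -0.7   0.79  2.92]
(array([ 0.099, -0.039,  0.354]), array([-0.004, -0.035,  0.009]))
```

Joint 7 is close to its limit, so I'll flip the gripper half a turn.

Emit:
{"method": "jog_arm", "body": {"rows": "0 0 0 0 0 0.09 0;0 0 0 0 0 0.09 0;0 0 0 0 0 0.09 0;0 0 0 0 0 0.09 0;0 0 0 0 0 0.09 0;0 0 0 0 0 0.09 0;0 0 0 0 0 0.09 0;0 0 0 0 0 0.09 0"}}

```text
time_s: 14.65
ee_pos: [0.4978, -0.2987, 0.247]
ee_rot: [0.451, 0.818, 0.205, 0.292]
wrist_force: [0.3, 0.9, 0.5]
grip_width: 0.0426
grasp_force: 0.0
```

Emit:
{"method": "jog_arm", "body": {"rows": "0 0 0 0 0 0.09 0;0 0 0 0 0 0.09 0;0 0 0 0 0 0.09 0;0 0 0 0 0 0.09 0;0 0 0 0 0 0.09 0;0 0 0 0 0 0.09 0;0 0 0 0 0 0.09 0;0 0 0 0 0 0.09 0"}}

```text
time_s: 15.45
ee_pos: [0.4978, -0.2986, 0.2469]
ee_rot: [0.819, 0.449, 0.33, 0.136]
wrist_force: [0.0, -0.2, 0.7]
grip_width: 0.0427
grasp_force: 0.0
```

Emit:
{"method": "jog_arm", "body": {"rows": "0 0 0 0 0 0.09 0;0 0 0 0 0 0.09 0;0 0 0 0 0 0.09 0;0 0 0 0 0 0.09 0;0 0 0 0 0 0.09 0;0 0 0 0 0 0.09 0;0 0 0 0 0 0.02 0;0 0 0 0 0 0 0"}}

```text
time_s: 16.25
ee_pos: [0.4977, -0.2988, 0.2469]
ee_rot: [0.932, 0.061, 0.357, -0.016]
wrist_force: [0.0, -0.1, -0.4]
grip_width: 0.0429
grasp_force: 0.0
```

```bash
echo 'FL=R.from_euler("z",np.pi)' >> h.py; python3 st.py "(con(-.019,0,.165),tilt(45)*FL)"
```

```text
16.25 [ 0.4977 -0.2988  0.2469] [ 0.932  0.061  0.357 -0.016] F [ 0.  -0.1 -0.4] 0.0429 0.0 q [-0.02 -0.06  0.82  2.04 -0.75  0.81 -0.18]
(array([-0.095,  0.035,  0.355]), array([0.005, 0.035, 0.007]))
```

Emit:
{"method": "jog_arm", "body": {"rows": "0 0 0 0.005 0.035 0.007 0;-0.025 0.009 0.08 0 0 0 0;-0.025 0.009 0.08 0 0 0 0;-0.025 0.009 0.08 0 0 0 0;-0.025 0.009 0.08 0 0 0 0;0 0 0 0 0 0 0;0 0 0 0 0 0 0;0 0 0 0 0 0 0"}}

```text
time_s: 17.05
ee_pos: [0.5369, -0.3041, 0.1738]
ee_rot: [0.922, 0.056, 0.383, -0.023]
wrist_force: [0.5, -0.3, -1.0]
grip_width: 0.0429
grasp_force: 0.0
```

```bash
python3 st.py "(con(.038,0,.108),tilt(45)*FL)"; python3 - <<'E'
from h import *
from plant import eyes
f=eyes.grab_frame("side");g=f["color"][:,:,::-1]
cv2.imwrite("pics/i.png",cv2.resize(g[180:360,300:500],(600,540),interpolation=cv2.INTER_CUBIC))
E
```

```text
17.05 [ 0.5369 -0.3041  0.1738] [ 0.922  0.056  0.383 -0.023] F [ 0.5 -0.3 -1. ] 0.0429 0.0 q [ 0.01  0.19  0.86  2.09 -1.21  0.82  0.22]
(array([-0.016, -0.002,  0.357]), array([ 0.001, -0.001,  0.   ]))
```

View pics/i.png

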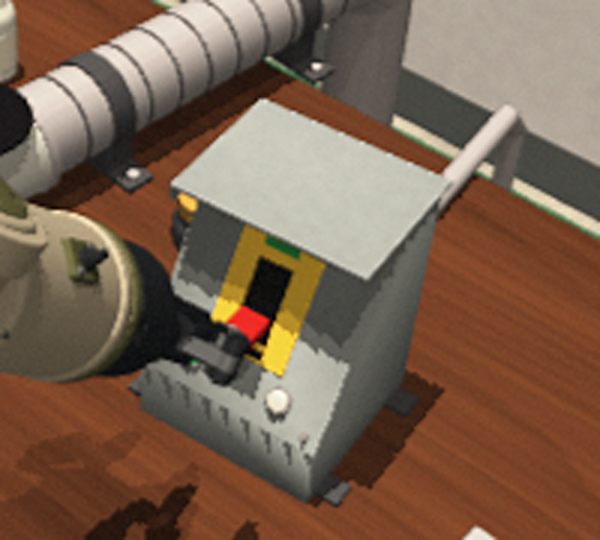

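The picture shows the fingertips at (215,350), lined up in front of the red lever at (250,322), with clear space below the hood.

Emit:
{"method": "jog_arm", "body": {"rows": "-0.004 0 0.045 0 0 0 0;-0.004 0 0.045 0 0 0 0;-0.004 0 0.045 0 0 0 0;-0.004 0 0.045 0 0 0 0;0 0 0 0 0 0 0;0 0 0 0 0 0 0;0 0 0 0 0 0 0;0 0 0 0 0 0 0"}}

```text
time_s: 17.9
ee_pos: [0.5657, -0.3005, 0.1389]
ee_rot: [0.922, 0.056, 0.383, -0.023]
wrist_force: [-0.7, 0.1, -0.3]
grip_width: 0.0425
grasp_force: 0.0
```

```bash
python3 st.py "(con(.038,0,.108),tilt(45)*FL)"
```

```text
17.9 [ 0.5657 -0.3005  0.1389] [ 0.922  0.056  0.383 -0.023] F [-0.7  0.1 -0.3] 0.0425 0.0 q [ 0.04  0.3   0.81  2.08 -1.36  0.81  0.31]
(array([ 0.001, -0.002,  0.176]), array([ 0.001, -0.001, -0.   ]))
```

Emit:
{"method": "jog_arm", "body": {"rows": "0 0 0.044 0 0 0 0;0 0 0.044 0 0 0 0;0 0 0.044 0 0 0 0;0 0 0.044 0 0 0 0;0 0 0 0 0 0 0;0 0 0 0 0 0 0;0 0 0 0 0 0 0;0 0 0 0 0 0 0"}}

```text
time_s: 18.7
ee_pos: [0.5965, -0.2967, 0.1072]
ee_rot: [0.922, 0.056, 0.382, -0.023]
wrist_force: [0.2, 0.3, -0.8]
grip_width: 0.0422
grasp_force: 0.0
```

```bash
python3 st.py "(con(.038,0,.108),tilt(45)*FL)"; python3 - <<'E'
from h import *
from plant import eyes
f=eyes.grab_frame("side");g=f["color"][:,:,::-1]
cv2.imwrite("pics/j.png",cv2.resize(g[240:340,340:450],(660,600),interpolation=cv2.INTER_CUBIC))
E
```

```text
18.7 [ 0.5965 -0.2967  0.1072] [ 0.922  0.056  0.382 -0.023] F [ 0.2  0.3 -0.8] 0.0422 0.0 q [ 0.21  0.36  0.56  2.04 -1.43  0.73  0.36]
(array([ 0.003, -0.001, -0.001]), array([ 0.001, -0.   , -0.   ]))
```

View pics/j.png

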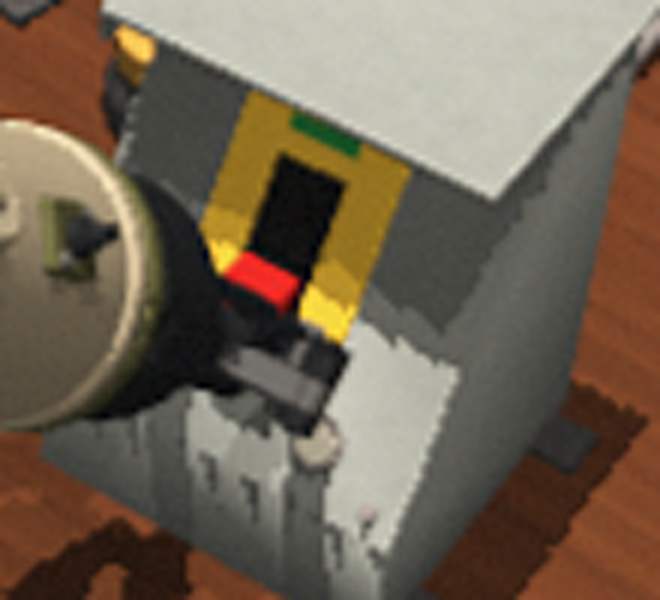

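The lever sits between the fingers. I'll close on it and check the grip before swinging.

Emit:
{"method": "jog_arm", "body": {"rows": "0 0 0 0 0 0 -0.2;0 0 0 0 0 0 -0.4;0 0 0 0 0 0 -0.6;0 0 0 0 0 0 -0.6;0 0 0 0 0 0 -0.6;0 0 0 0 0 0 -0.6;0 0 0 0 0 0 -0.6;0 0 0 0 0 0 -0.6", "grip_force": 30}}

```text
time_s: 19.55
ee_pos: [0.5965, -0.2957, 0.1071]
ee_rot: [0.922, 0.056, 0.382, -0.024]
wrist_force: [-5.7, 1.9, 3.7]
grip_width: 0.0231
grasp_force: 29.2
```

Emit:
{"method": "jog_arm", "body": {"rows": "0.02 0 -0.0167 0 0 0 -0.6;0.0222 0 -0.0137 0 0 0 -0.6;0.0239 0 -0.0104 0 0 0 -0.6;0.0251 0 -0.0069 0 0 0 -0.6;0.0259 0 -0.0033 0 0 0 -0.6;0.0261 0 0.0004 0 0 0 -0.6;0 0 0 0 0 0 -0.6;0 0 0 0 0 0 -0.6"}}

```text
time_s: 20.35
ee_pos: [0.6135, -0.2936, 0.1426]
ee_rot: [0.922, 0.057, 0.383, -0.024]
wrist_force: [-5.2, 3.0, 1.5]
grip_width: 0.0231
grasp_force: 31.9
```

```bash
python3 st.py "(con(.0543,0,.1422),tilt(45)*FL)"
```

```text
20.35 [ 0.6135 -0.2936  0.1426] [ 0.922  0.057  0.383 -0.024] F [-5.2  3.   1.5] 0.0231 31.87959372997284 q [ 0.17  0.32  0.58  1.99 -1.32  0.73  0.22]
(array([-0.003,  0.003, -0.001]), array([-0.   , -0.001,  0.   ]))
```

Emit:
{"method": "jog_arm", "body": {"rows": "0 0 0 0 0 0 -0.3;0 0 0 0 0 0 0;0 0 0 0 0 0 0;0 0 0 0 0 0 0;0 0 0 0 0 0 0;0 0 -0.04 0 0 0 0;0 0 -0.06 0 0 0 0;0 0 -0.08 0 0 0 0"}}

```text
time_s: 21.15
ee_pos: [0.5806, -0.298, 0.173]
ee_rot: [0.922, 0.056, 0.382, -0.023]
wrist_force: [-0.2, 0.8, 0.9]
grip_width: 0.0427
grasp_force: 0.0
```

Emit:
{"method": "jog_arm", "body": {"rows": "0 0 -0.1 0 0 0 0;0 0 -0.1 0 0 0 0;0 0 -0.1 0 0 0 0;0 0 -0.1 0 0 0 0;0 0 0 0 0 0 0;0 0 0 0 0 0 0;0 0 0 0 0 0 0;0 0 0 0 0 0 0"}}

```text
time_s: 21.95
ee_pos: [0.5114, -0.3059, 0.2425]
ee_rot: [0.922, 0.056, 0.381, -0.024]
wrist_force: [1.1, 0.2, 0.7]
grip_width: 0.0428
grasp_force: 0.0
```

```bash
python3 st.py; python3 - <<'E'
from h import *
from plant import eyes
f=eyes.grab_frame("side");P=cloud(f);m,h=masks(f);a=m["red"]&(P[...,2]>.1)&(P[...,0]>.5)
q=(P[a]-O)@R.from_euler("z",PSI).as_matrix();print("red console",len(q),np.round(np.median(q,0),3),np.round(q.min(0),3),np.round(q.max(0),3))
t=eyes.grab_frame("top");mt,_=masks(t);Pt=cloud(t)
for k,c in(("green",(.5698,.2902)),("blue",(.6298,.0097))):
    b=mt[k]&(Pt[...,2]>.155)&(Pt[...,1]>0);p=(Pt[b].min(0)+Pt[b].max(0))/2;print(k,np.arctan2(p[1]-c[1],p[0]-c[0]))
cv2.imwrite("pics/k.png",np.hstack([cv2.resize(f["color"],(400,300)),cv2.resize(t["color"],(400,300))])[:,:,::-1])
E
```

```text
21.95 [ 0.5114 -0.3059  0.2425] [ 0.922  0.056  0.381 -0.024] F [1.1 0.2 0.7] 0.0428 0.0 q [ 0.16  0.01  0.7   2.04 -0.92  0.83 -0.04]
red console 72 [ 0.05  -0.003  0.159] [ 0.045 -0.011  0.142] [0.059 0.011 0.164]
green 1.645460111466167
blue 2.292674438104163
```

View pics/k.png

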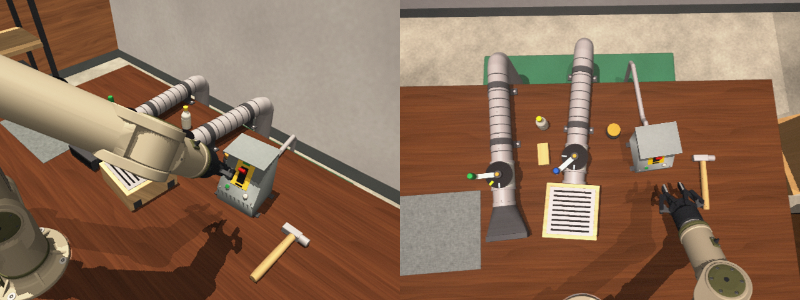

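The lever tip is at the ON position (49, 159 mm), both dampers are set, the bystanders haven't moved, and the arm is clear.

```bash
python3 -c "
from plant import robot;print(robot.close_job())"
```

```text
the job is handed in; nothing more can be done
None
```

The nozzle damper is closed against its stop, the box damper is half open on the yellow mark (within about 0.04 rad), the isolator has snapped home to ON, nothing else on the bench moved in the final pictures, and the job is handed in at about 22 s.

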